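# Start up the bench switch box in order

### The job

Switch on the bench equipment at the white switch box in its start-up order: with the fingertips press the round key, then the long narrow bar key, then the square key, each lightly and straight down until it is in and stays in, one at a time. Leave the cross-shaped key up and do not shift the cup, the little bottle or the small carton standing round the box; nothing is to be picked up.

Things in the scene. Friction and masses are not known exactly. Their poses are not given: they have to be found in the camera images.
- switch_box: White switch box fixed to the bench, 116 (x) x 256 (y) x 36 mm high, with a 34 mm wide ridge along its rear edge (+x) whose top is 42 mm above the bench. Origin: centre of its underside; its x points away from the robot to the rear, y along its length, z up. Four black keys of different shapes stand in a row along its y, 60 mm apart (y = +90, +30, -30, -90 mm) at x = -15 mm; which key is at which of the four places varies. The box turns up to 0.3 rad about the vertical.
- round_key_top (a point): Centre of the top face of the round key: vertical cylinder, 28 mm diameter, black, on a grey 46 mm square bezel plate 2 mm thick. Up, its top is about 57 mm above the bench (19 mm above its bezel); this point goes down with the key.
- round_key (a joint): How far the round key is pressed in (m): 0 to 0.001 at the start, 0.010 at its end stop; in is beyond 0.006, up below 0.003. It slides down against 3 N of friction and stays where it is left. On top of this its cap gives 2 N per mm (1.5 mm while sliding, 5 mm or so more at the end stop) and comes back, which this value does not count. Over 20 N is too hard.
- bar_key_top (a point): Centre of the top face of the bar key: narrow oblong, 42 mm long (along the box's x) by 13 mm wide (along its y), black, on a grey 46 mm square bezel plate 2 mm thick. Up, its top is about 57 mm above the bench (19 mm above its bezel); this point goes down with the key.
- bar_key (a joint): How far the bar key is pressed in (m): 0 to 0.001 at the start, 0.010 at its end stop; in is beyond 0.006, up below 0.003. It slides down against 3 N of friction and stays where it is left. On top of this its cap gives 2 N per mm (1.5 mm while sliding, 5 mm or so more at the end stop) and comes back, which this value does not count. Over 20 N is too hard.
- square_key_top (a point): Centre of the top face of the square key: 26 x 26 mm, black, on a grey 46 mm square bezel plate 2 mm thick. Up, its top is about 57 mm above the bench (19 mm above its bezel); this point goes down with the key.
- square_key (a joint): How far the square key is pressed in (m): 0 to 0.001 at the start, 0.010 at its end stop; in is beyond 0.006, up below 0.003. It slides down against 3 N of friction and stays where it is left. On top of this its cap gives 2 N per mm (1.5 mm while sliding, 5 mm or so more at the end stop) and comes back, which this value does not count. Over 20 N is too hard.
- cross_key_top (a point): Centre of the top face of the cross key: plus-shaped, 30 mm across, arms 10 mm wide along the box's x and y, black, on a grey 46 mm square bezel plate 2 mm thick. Up, its top is about 57 mm above the bench (19 mm above its bezel); this point goes down with the key.
- cross_key (a joint): How far the cross key is pressed in (m): 0 to 0.001 at the start, 0.010 at its end stop; in is beyond 0.006, up below 0.003. It slides down against 3 N of friction and stays where it is left. On top of this its cap gives 2 N per mm (1.5 mm while sliding, 5 mm or so more at the end stop) and comes back, which this value does not count. Over 20 N is too hard.
- cup: Loose white specimen cup with lid, 52 mm diameter, 56 mm high, beside the box's +y end. Origin: centre of its underside. Bystander.
- oil: Loose small bottle with white cap, 24 mm diameter, 55 mm high, in front of the box. Origin: centre of its underside. Bystander.
- glass_carton: Loose small flat carton, 46 x 48 x 18 mm, behind the box. Origin: centre of its underside. Bystander.

How it is judged:
On the way, in this order (a step that is already met when the one before it is completed fails the run):
1. the round key is in while the other three are still up (value of joint round_key above 0.006 m and value of joint each of bar_key, square_key, cross_key below 0.003 m), for 0.2 s.
2. the bar key is in as well, the square and cross keys still up (value of joint each of round_key, bar_key above 0.006 m and value of joint each of square_key, cross_key below 0.003 m), for 0.2 s.
At the end, for the whole second after the job is handed in: The round, bar and square keys are each pressed in by more than 6 of their 10 mm, the cross key is up (less than 3 mm in), and the cup, bottle and carton are within 12 mm of where they stood (value of joint each of round_key, bar_key, square_key above 0.006 m and value of joint cross_key below 0.003 m and distance of each of cup, oil, glass_carton from where it was at the start of the episode below 0.012 m); the robot touches nothing.
It fails at once if the robot pressed on something with more than 20 N (contact force between any of the fingers, the arm and anything else above 20 N).
It fails at once if the cross key was pressed in (value of joint cross_key above 0.003 m).
It fails at once if the specimen cup was shifted or lifted by more than 12 mm (distance of cup from where it was at the start of the episode above 0.012 m).
It fails at once if the oil bottle was shifted or lifted by more than 12 mm (distance of oil from where it was at the start of the episode above 0.012 m).
It fails at once if the small carton was shifted or lifted by more than 12 mm (distance of glass_carton from where it was at the start of the episode above 0.012 m).
It also fails if it takes over 40 s, if anything falls off the work surface, if the arm or the gripper's body presses on something with over 40 N, if the wrist force passes 120 N, or if a joint passes its speed limit or range.

### The arm

A 7-joint arm with a two-finger parallel gripper is mounted at the origin on a cart in front of the work surface, level with it; the furniture and walls round the work are solid. World frame = base frame: x ahead of the robot, y to its left, z up, the work surface at z = 0. Lengths are in m, angles in rad, forces in N, time in s.
With the tool pointing down it reaches from about 0.425 to 0.925 m from the base axis. Payload 6.8 kg.
Tool frame: the origin (TCP) lies on the centre line of the jaws, within the pads' length; the fingertips stand 17 mm ahead of it and the grasp point (between the pads) lies 2 mm behind it; z points along the fingers, x is the direction in which the jaws open and shut, and the axes are right-handed (so a half turn about z gives the same grasp; the last joint's range is limited). The gripper opens to 85 mm and grips with 20 to 120 N. Pads are 22 mm wide; open, the fingers measure 114 mm over their backs; the gripper's body (76 mm by 85 mm) begins 54 mm behind the grasp point. The pads swing forward as they close: fully open they stand 13 mm farther back than shut.
Start: joints at [1.126, 0.477, 0.022, 1.555, -0.011, 1.109, -0.083], TCP at [0.223, -0.637, 0.248] pointing down, gripper open.
Joint ranges: [-2.96, 2.96], [-0.34, 2.1], [-1.41, 1.46], [0.24, 2.44], [-1.37, 4.51], [0.17, 1.92], [-2.96, 2.96]. Speed limits (rad/s): [2.39, 2.39, 3.14, 3.14, 3.14, 3.14, 3.14].

### API

Orientations are given as a rotation vector (axis times angle).
In Python, from bench import r gives the robot as it stands.
- The arm moves only by the tool arm_command, never from a script. Its argument "increments" is a list of rows, each a list of 3 entries, a list of its own where there are three numbers: the shift along the world's x, y, z in m, then the turn, a rotation vector about the world's x, y, z in rad, then the opening in per cent of the stroke, from 0 (shut) to 100 (fully open). A call has 1 to 10 rows; each row is the pose to reach, as a shift and turn from the pose commanded when the call began; what a row does not reach only later rows make up. A row lasts 1/10 s, in which the tool goes at most 50 mm and 8.59 degrees, less where a joint would pass 70% of its speed; a pose out of reach is approached as far as the arm can. A call with a gripper value outside its range is refused whole. The fingers move at their own pace and stop on an object; "newtons" is the grip in N (left out, the last holds). Time passes only in rows, so rows that repeat a pose let the fingers close. It gives the time, the measured TCP pose, the force and the opening at its end, in the units of the state.
- r.get_obs(): the state, without advancing time (a new reading comes with each control period).
- r.grab_frame(name): name is "side" or "top" or "wrist"; returns the picture (480x640x3 uint8, blue, green, red); there is no depth.
- r.camera_model(name): a dict with "camera_matrix" (3x3 intrinsics, pixels), "D" ([k1, k2, p1, p2, k3] as OpenCV has them; the pictures are not rectified), "camera_from_world" (4x4, takes a point from world to camera coordinates). Camera axes: x right, y down, z forward; pixel columns grow to the right and rows downward; lengths in m; the calibration is good to about 2 mm. A picture is of the moment at which its call begins: read the wrist's pose just before it. camera_model takes no time and is no camera call; for the wrist camera it gives the pose at the moment of the call.
- r.hand_in(): hands the job in, once; it reports no verdict.
The state is a dict: "clock": time; "joints": joint angles; "qvel": joint speeds; "tau": joint torques, N m; "tcp_pos": TCP position; "orientation": TCP orientation; "contact_force": force on the tool from outside, world axes, zero at the start; "moment": the same for the moment, N m; "grip_width": finger opening in m.
Only numpy, scipy, OpenCV 4.12 (cv2) and the standard library are available. Lean on these libraries where they do the work, as an engineer would, in place of code of your own. Each camera call takes 0.05 s, during which the arm holds its last target. There are 200 camera calls.

## Working session

There is one attempt and no reset: what is moved stays moved. The work goes in short steps, Python scripts to look and compute and a tool call to move; the robot and the scene stay as the last step left them, time stands still between calls to the robot, and variables do not carry over. Pictures are saved under pics/ and viewed, about 8 in all and at most 12, crops included, and the job is handed in when it is done.

Besides the shell and the picture viewer there is one more tool, called after ">>>" as name([rows], argument=value, ...), one row to a line, values as JSON. arm_command: Moves the arm, as the interface text tells. Its arguments: {"type":"object","properties":{"increments":{"type":"array","items":{"type":"array"}},"newtons":{"type":"number"}},"required":["increments"]}

```bash
mkdir -p pics; ls
python3 - <<'E'
from bench import r
import cv2,numpy as np
o=r.get_obs();print({k:np.round(v,3).tolist() for k,v in o.items()})
for n in("top","side"):
    cv2.imwrite(f"pics/{n}0.png",r.grab_frame(n)); m=r.camera_model(n)
    print(n,np.round(m["camera_matrix"],1).tolist(),m["D"]);print(np.round(m["camera_from_world"],3))
E
```

```text
pics
{'clock': 0.0, 'joints': [1.126, 0.478, 0.022, 1.556, -0.012, 1.109, -0.083], 'qvel': [0.002, -0.001, -0.001, -0.001, -0.001, 0.002, 0.002], 'tau': [-0.001, -59.646, 1.608, -28.12, 0.013, 0.009, -0.0], 'tcp_pos': [0.223, -0.637, 0.247], 'orientation': [-2.562, 1.817, 0.002], 'contact_force': [0.279, 0.5, 0.56], 'moment': [-0.016, -0.034, -0.073], 'grip_width': 0.086}
top [[434.3, 0.0, 320.4], [0.0, 434.3, 237.4], [0.0, 0.0, 1.0]] [-0.08160203  0.          0.          0.          0.        ]
[[-0.025 -1.     0.018  0.166]
 [-0.992  0.023 -0.127  0.508]
 [ 0.126 -0.021 -0.992  0.877]
 [ 0.     0.     0.     1.   ]]
side [[593.7, 0.0, 309.3], [0.0, 593.7, 233.0], [0.0, 0.0, 1.0]] [-0.15414049  0.          0.          0.          0.        ]
[[-0.983 -0.182  0.017  0.529]
 [-0.079  0.337 -0.938  0.051]
 [ 0.166 -0.924 -0.346  0.992]
 [ 0.     0.     0.     1.   ]]
```

View pics/top0.png

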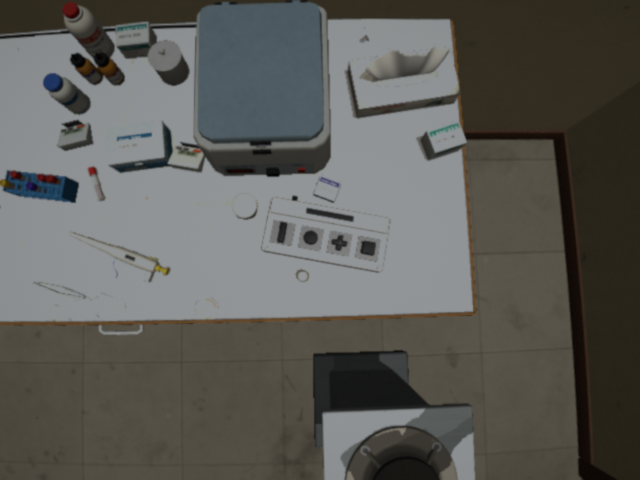

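View pics/side0.png

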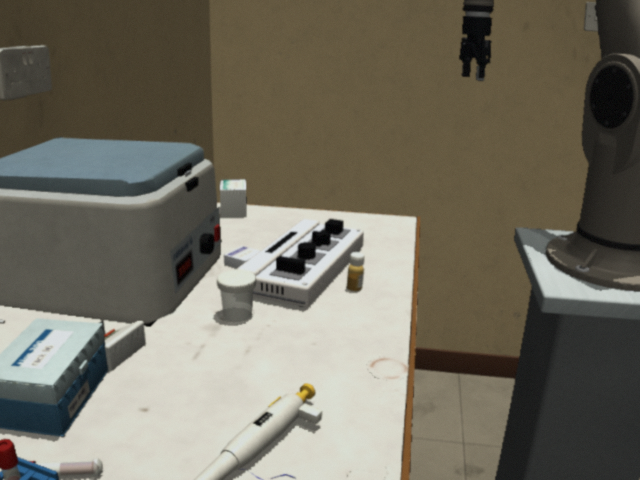

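The top view shows the keys from left (+y) to right: bar (282,232), round (311,238), cross (340,242) and square (368,248). The cup is at (245,206), the bottle at (302,275) and the carton at (327,188). The side view agrees.

```bash
cat > h.py <<'E'
import cv2,numpy as np
from bench import r
def ray(m,px,z):
    u=cv2.undistortPoints(np.array([[px]],float),m["camera_matrix"],np.array(m["D"],float))[0,0]
    T=np.array(m["camera_from_world"]);R=T[:3,:3];c=-R.T@T[:3,3];d=R.T@np.array([u[0],u[1],1])
    return c+d*(z-c[2])/d[2]
def proj(m,P):
    T=np.array(m["camera_from_world"]);rv=cv2.Rodrigues(T[:3,:3])[0]
    return cv2.projectPoints(np.array(P,float).reshape(-1,1,3),rv,T[:3,3],m["camera_matrix"],np.array(m["D"],float))[0][:,0]
E
python3 - <<'E'
from h import *
im=cv2.imread("pics/top0.png");m=r.camera_model("top")
g=cv2.cvtColor(im,cv2.COLOR_BGR2GRAY)
k=(g<60).astype(np.uint8); k[:,:255]=0;k[:,400:]=0;k[:205]=0;k[275:]=0
n,l,s,c=cv2.connectedComponentsWithStats(k)
for i in range(1,n):
    if s[i,4]>15: print(s[i],c[i].round(1),ray(m,c[i],.05).round(4))
for nm,p,z in(("cup",(245,206),.056),("oil",(302,275),.055),("carton",(327,188),.018)): print(nm,ray(m,p,z).round(3))
P=[ray(m,p,.036) for p in((262,252),(383,271))]; print(P,np.linalg.norm(P[0]-P[1]))
cv2.imwrite("pics/top0c.png",cv2.resize(im[170:300,220:410],None,fx=4,fy=4,interpolation=cv2.INTER_CUBIC))
E
```

```text
[307 209  46  12 180] [329.3 214.3] [0.5573 0.134  0.05  ]
[278 222   9  21 127] [281.7 232. ] [0.5229 0.2325 0.05  ]
[304 231  13  13 140] [310.1 237. ] [0.511  0.1746 0.05  ]
[332 236  15  14 113] [338.8 242.5] [0.4984 0.1162 0.05  ]
[361 241  14  14 157] [367.6 247.7] [0.4864 0.0577 0.05  ]
cup [0.577 0.307 0.056]
oil [0.434 0.193 0.055]
carton [0.621 0.136 0.018]
[array([0.48393511, 0.27481907, 0.036     ]), array([0.4385569 , 0.02565472, 0.036     ])] 0.2532628164665316
```

View pics/top0c.png

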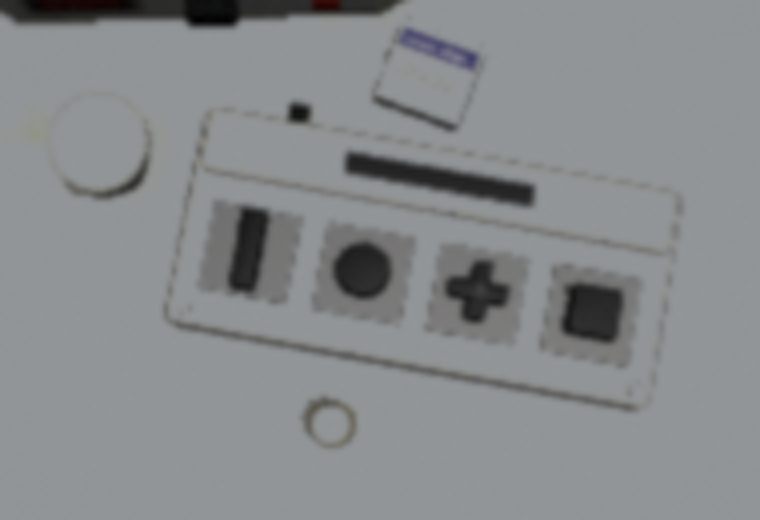

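Position check: the key spacing comes out at 59.5 mm against 60, and the box yaw at about −0.205 rad. The order from +y is bar, round, cross, square. I'll move over with the gripper shut, going round the arm's inner reach limit, and turn to the box's yaw.

>>> arm_command([
  [[0.03,0.035,0],[0,0,0.1],0],
  [[0.06,0.07,0],[0,0,0.2],0],
  [[0.09,0.11,0],[0,0,0.3],0],
  [[0.12,0.15,0],[0,0,0.4],0],
  [[0.15,0.19,0],[0,0,0.5],0],
  [[0.18,0.23,0],[0,0,0.6],0],
  [[0.21,0.27,0],[0,0,0.7],0],
  [[0.24,0.31,0],[0,0,0.8],0],
  [[0.27,0.35,0],[0,0,0.9],0],
  [[0.28,0.39,0],[0,0,1.02],0],
], newtons=20)

```text
clock: 1.1
tcp_pos: [0.5055, -0.2443, 0.2482]
orientation: [-3.124, 0.325, -0.002]
contact_force: [0.3, 0.7, 0.5]
grip_width: 0.0003
```

>>> arm_command([
  [[0.001,0.042,0],[0,0,0],0],
  [[0.002,0.084,0],[0,0,0],0],
  [[0.003,0.126,0],[0,0,0],0],
  [[0.004,0.168,0],[0,0,0],0],
  [[0.005,0.21,0],[0,0,0],0],
  [[0.006,0.252,0],[0,0,0],0],
  [[0.006,0.294,0],[0,0,0],0],
  [[0.007,0.336,-0.02],[0,0,0],0],
  [[0.007,0.378,-0.045],[0,0,0],0],
  [[0.007,0.42,-0.07],[0,0,0],0],
])

```text
clock: 2.1
tcp_pos: [0.51, 0.1743, 0.1776]
orientation: [-3.123, 0.336, -0.001]
contact_force: [0.9, -0.9, -0.3]
grip_width: -0.0001
```

Run:
```python
from h import *
m=r.camera_model("wrist");o=r.get_obs();im=r.grab_frame("wrist");cv2.imwrite("pics/w1.png",im);cv2.imwrite("pics/t1.png",r.grab_frame("top"))
np.savez("w1.npz",K=m["camera_matrix"],D=m["D"],T=m["camera_from_world"])
T=m["camera_from_world"];print(o["tcp_pos"],o["qvel"].__abs__().max() if hasattr(o["qvel"],'max') else o["qvel"],"cam",-T[:3,:3].T@T[:3,3])
for n,p in(("bar",(.522,.2325)),("round",(.511,.1746)),("cross",(.4975,.1162)),("sq",(.4855,.0577))): print(n,proj(m,[*p,.057]).round(0))
```

```text
[0.50995824 0.17428191 0.17755879] 1.0536504628239503 cam [0.52501003 0.24468398 0.30274494]
bar [[314. 146.]]
round [[317. 241.]]
cross [[316. 325.]]
sq [[316. 398.]]
```

View pics/w1.png

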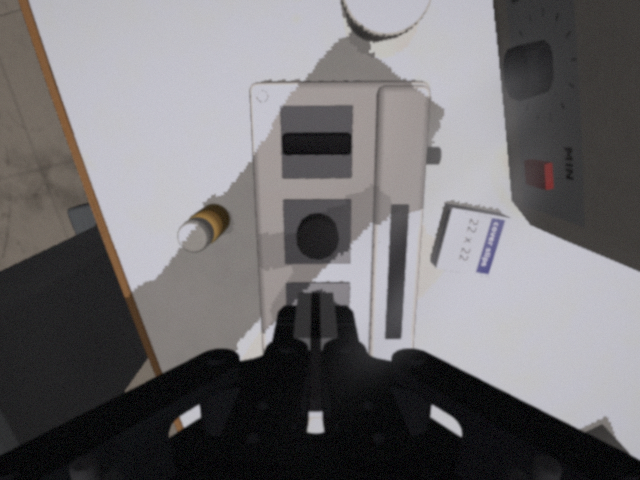

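The wrist view, blurred a little by motion, shows the bar top at (316,143) and the round top at (317,236), within 5 px of the prediction. The fingertips are at (317,295). I'll measure once more now that the arm is still.

Run:
```python
from h import *
for _ in range(3): im=r.grab_frame("wrist")
m=r.camera_model("wrist");o=r.get_obs();im=r.grab_frame("wrist");cv2.imwrite("pics/w2.png",im)
print(np.round(o["tcp_pos"],4),np.abs(o["qvel"]).max(),np.round(o["orientation"],4),np.round(o["contact_force"],2))
g=cv2.cvtColor(im,cv2.COLOR_BGR2GRAY);k=np.zeros_like(g);k[100:272,265:362]=g[100:272,265:362]<45
n,l,s,c=cv2.connectedComponentsWithStats(k)
for i in range(1,n):
    if s[i,4]>200: print(s[i],c[i].round(1),ray(m,c[i],.057).round(4),"ext",np.linalg.norm(ray(m,(s[i,0],c[i,1]),.057)-ray(m,(s[i,0]+s[i,2],c[i,1]),.057)).round(4),np.linalg.norm(ray(m,(c[i,0],s[i,1]),.057)-ray(m,(c[i,0],s[i,1]+s[i,3]),.057)).round(4))
print("tip",proj(m,np.array(o["tcp_pos"])-[0,0,.017]))
cv2.imwrite("pics/w2c.png",cv2.resize(im[90:350,240:450],None,fx=2,fy=2))
```

```text
[0.51   0.1723 0.1781] 0.025570787899255785 [ 3.1228e+00 -3.3540e-01 -1.0000e-03] [ 0.88 -0.41  1.05]
[ 282  129   69   23 1419] [316. 140.] [0.5236 0.2337 0.057 ] ext 0.0413 0.0134
[ 296  210   42   46 1480] [316.3 232.9] [0.5116 0.1774 0.057 ] ext 0.0267 0.0303
tip [[315.7056651  315.65961974]]
```

View pics/w2c.png

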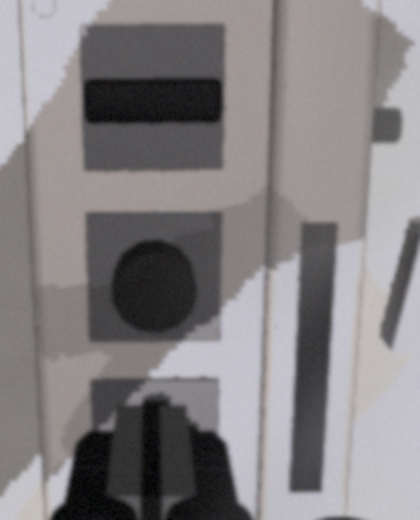

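The round and bar keys measure (0.5115, 0.1755) and (0.523, 0.233), which agrees with the top camera to 2 mm and with the given sizes. I'll come down to about 8 mm above the round key.

>>> arm_command([
  [[0.001,0.002,-0.03],[0,0,0],0],
  [[0.0015,0.0025,-0.06],[0,0,0],0],
  [[0.0015,0.0025,-0.08],[0,0,0],0],
  [[0.0015,0.0025,-0.09],[0,0,0],0],
  [[0.0015,0.0025,-0.096],[0,0,0],0],
  [[0.0015,0.0025,-0.096],[0,0,0],0],
  [[0.0015,0.0025,-0.096],[0,0,0],0],
])

```text
clock: 3.1
tcp_pos: [0.5123, 0.1754, 0.0833]
orientation: [-3.123, 0.336, -0.002]
contact_force: [-0.3, -0.8, 0.1]
grip_width: 0.0
```

Run:
```python
from h import *
f=r.grab_frame("side");cv2.imwrite("pics/s2.png",cv2.resize(f[190:320,210:400],None,fx=4,fy=4,interpolation=cv2.INTER_CUBIC))
o=r.get_obs();print(np.round(o["tcp_pos"],4),np.round(o["contact_force"],2))
```

```text
[0.5124 0.1755 0.0834] [-0.07  0.19 -1.34]
```

View pics/s2.png

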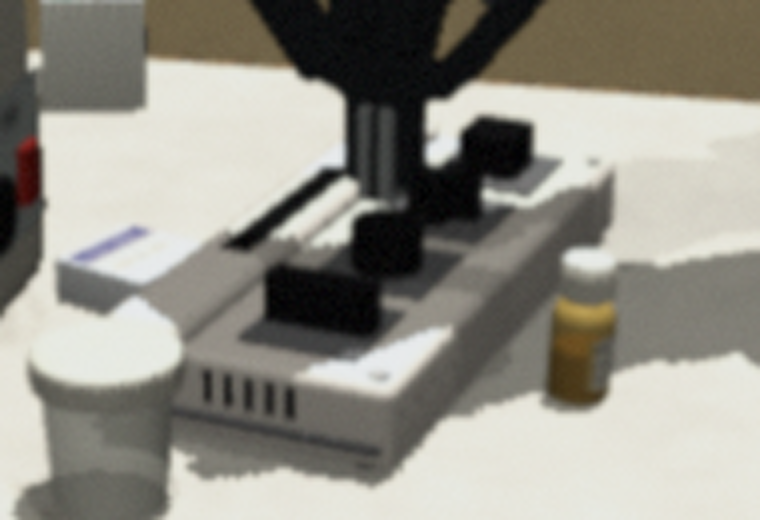

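The side view shows the shut fingers straight above the round key at (385,240), about 8–10 mm clear, with the bystanders untouched. I'll press slowly.

>>> arm_command([
  [[0,0,-0.003],[0,0,0],0],
  [[0,0,-0.006],[0,0,0],0],
  [[0,0,-0.008],[0,0,0],0],
  [[0,0,-0.01],[0,0,0],0],
  [[0,0,-0.012],[0,0,0],0],
  [[0,0,-0.014],[0,0,0],0],
  [[0,0,-0.016],[0,0,0],0],
  [[0,0,-0.016],[0,0,0],0],
])

```text
clock: 3.95
tcp_pos: [0.5116, 0.1754, 0.0661]
orientation: [3.124, -0.335, -0.0]
contact_force: [0.2, -0.4, 2.2]
grip_width: 0.0001
```

>>> arm_command([
  [[0,0,-0.001],[0,0,0],0],
  [[0,0,-0.002],[0,0,0],0],
  [[0,0,-0.003],[0,0,0],0],
  [[0,0,-0.003],[0,0,0],0],
])

```text
clock: 4.35
tcp_pos: [0.5116, 0.1754, 0.0632]
orientation: [-3.124, 0.335, 0.0]
contact_force: [-0.0, -0.6, 2.8]
grip_width: -0.0003
```

Run:
```python
from h import *
F=[]
for _ in range(4):
    o=r.get_obs();F.append(o["contact_force"][2]);r.grab_frame("side")
print(np.round(F,2),o["tcp_pos"])
```

```text
[2.83 2.95 1.97 2.48] [0.51154717 0.17536919 0.06328373]
```

>>> arm_command([
  [[0,0,-0.001],[0,0,0],0],
  [[0,0,-0.002],[0,0,0],0],
  [[0,0,-0.0025],[0,0,0],0],
  [[0,0,-0.0025],[0,0,0],0],
])

```text
clock: 4.95
tcp_pos: [0.5116, 0.1754, 0.061]
orientation: [3.123, -0.336, 0.0]
contact_force: [-2.3, -0.7, 6.4]
grip_width: 0.0002
```

Run:
```python
from h import *
F=[]
for _ in range(4):
    o=r.get_obs();F.append(o["contact_force"][2]);r.grab_frame("side")
print(np.round(F,2),o["tcp_pos"])
```

```text
[6.4  6.77 6.14 6.92] [0.51158263 0.17544308 0.06101314]
```

The force has risen from about 3 N while sliding to 6.5 N, so the round key is at its end stop. I'll lift and cross to the bar key.

>>> arm_command([
  [[0,0,0.015],[0,0,0],0],
  [[0,0,0.035],[0,0,0],0],
  [[0.004,0.02,0.035],[0,0,0],0],
  [[0.008,0.04,0.035],[0,0,0],0],
  [[0.0115,0.0575,0.035],[0,0,0],0],
  [[0.0115,0.0575,0.028],[0,0,0],0],
  [[0.0115,0.0575,0.022],[0,0,0],0],
  [[0.0115,0.0575,0.022],[0,0,0],0],
  [[0.0115,0.0575,0.022],[0,0,0],0],
])

```text
clock: 6.05
tcp_pos: [0.5228, 0.2316, 0.0822]
orientation: [3.122, -0.337, -0.002]
contact_force: [0.8, 0.2, -0.2]
grip_width: -0.0001
```

Run:
```python
from h import *
f=r.grab_frame("side");cv2.imwrite("pics/s3.png",cv2.resize(f[190:320,210:400],None,fx=4,fy=4,interpolation=cv2.INTER_CUBIC))
o=r.get_obs();print(np.round(o["tcp_pos"],4),np.round(o["contact_force"],2))
```

```text
[0.523  0.2319 0.0825] [-0.9  -0.82 -0.6 ]
```

View pics/s3.png

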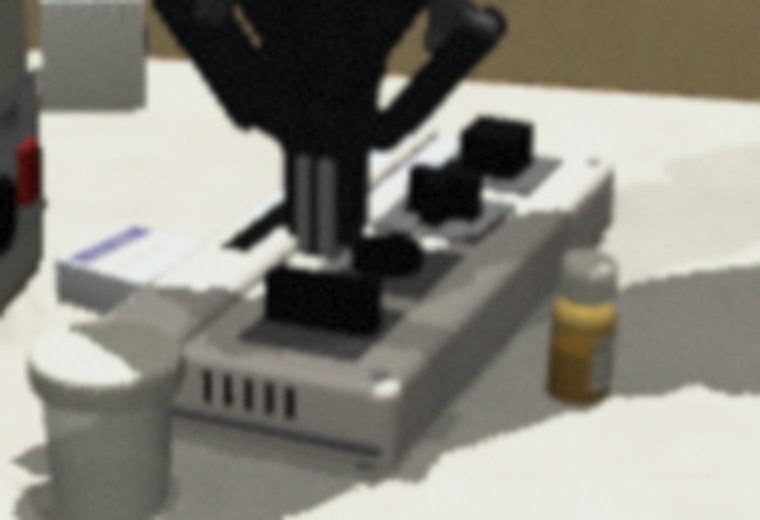

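The side view shows the round key clearly low at (390,255) and the fingers over the bar key at (322,290). I'll press the bar.

>>> arm_command([
  [[0,0.001,-0.004],[0,0,0],0],
  [[0,0.001,-0.007],[0,0,0],0],
  [[0,0.001,-0.009],[0,0,0],0],
  [[0,0.001,-0.011],[0,0,0],0],
  [[0,0.001,-0.013],[0,0,0],0],
  [[0,0.001,-0.015],[0,0,0],0],
  [[0,0.001,-0.017],[0,0,0],0],
  [[0,0.001,-0.019],[0,0,0],0],
  [[0,0.001,-0.019],[0,0,0],0],
])

```text
clock: 7.0
tcp_pos: [0.523, 0.2337, 0.0635]
orientation: [3.123, -0.336, -0.0]
contact_force: [-0.3, -0.8, 1.7]
grip_width: -0.0001
```

>>> arm_command([
  [[0,0,-0.001],[0,0,0],0],
  [[0,0,-0.002],[0,0,0],0],
  [[0,0,-0.0025],[0,0,0],0],
  [[0,0,-0.0025],[0,0,0],0],
  [[0,0,-0.0025],[0,0,0],0],
])

```text
clock: 7.5
tcp_pos: [0.523, 0.2338, 0.0615]
orientation: [3.123, -0.335, 0.0]
contact_force: [-1.8, -2.2, 5.4]
grip_width: -0.0
```

Run:
```python
from h import *
F=[]
for _ in range(4):
    o=r.get_obs();F.append(o["contact_force"][2]);r.grab_frame("side")
print(np.round(F,2),o["tcp_pos"])
```

```text
[5.36 4.15 5.1  5.31] [0.52305243 0.23379304 0.06148925]
```

The bar key is at its end stop at 5 N. I'll lift well clear of the cross key and move over the square key.

>>> arm_command([
  [[0,0,0.02],[0,0,0],0],
  [[0,0,0.045],[0,0,0],0],
  [[0,0,0.06],[0,0,0],0],
  [[-0.009,-0.044,0.06],[0,0,0],0],
  [[-0.018,-0.088,0.06],[0,0,0],0],
  [[-0.027,-0.132,0.06],[0,0,0],0],
  [[-0.0365,-0.176,0.06],[0,0,0],0],
  [[-0.0365,-0.176,0.045],[0,0,0],0],
  [[-0.0365,-0.176,0.03],[0,0,0],0],
  [[-0.0365,-0.176,0.03],[0,0,0],0],
])

```text
clock: 8.7
tcp_pos: [0.4855, 0.0573, 0.09]
orientation: [3.123, -0.337, -0.004]
contact_force: [-1.3, 0.2, -0.3]
grip_width: 0.0002
```

Run:
```python
from h import *
for _ in range(3): f=r.grab_frame("side")
a=cv2.resize(f[190:320,210:400],None,fx=4,fy=4,interpolation=cv2.INTER_CUBIC)
cv2.imwrite("pics/s4.png",a)
o=r.get_obs();print(np.round(o["tcp_pos"],4),np.round(o["contact_force"],2),o["clock"])
```

```text
[0.487  0.0585 0.0918] [-1.25  1.    0.74] 8.85
```

View pics/s4.png

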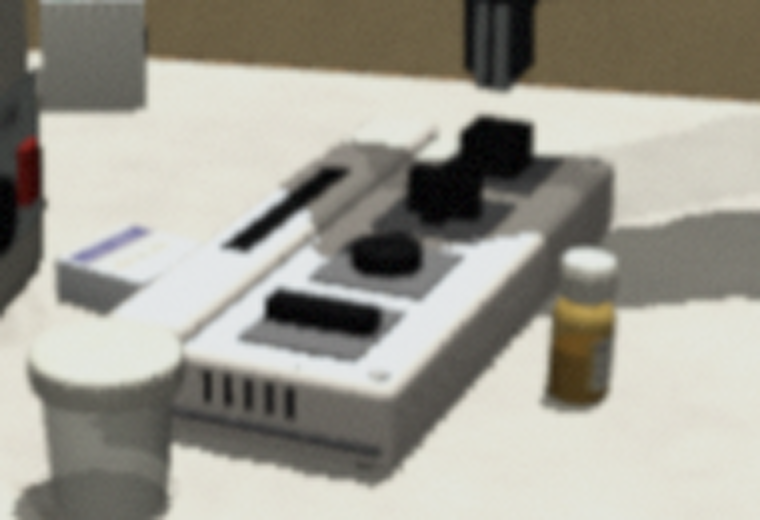

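The bar (322,312) and round (388,255) keys are in, and the cross (445,190) and square (497,147) keys are up. The fingers are over the square key, so I'll press it.

>>> arm_command([
  [[0,0,-0.006],[0,0,0],0],
  [[0,0,-0.012],[0,0,0],0],
  [[0,0,-0.016],[0,0,0],0],
  [[0,0,-0.018],[0,0,0],0],
  [[0,0,-0.02],[0,0,0],0],
  [[0,0,-0.022],[0,0,0],0],
  [[0,0,-0.024],[0,0,0],0],
  [[0,0,-0.026],[0,0,0],0],
  [[0,0,-0.028],[0,0,0],0],
  [[0,0,-0.028],[0,0,0],0],
])

```text
clock: 9.85
tcp_pos: [0.4864, 0.058, 0.063]
orientation: [3.124, -0.335, -0.001]
contact_force: [-2.4, 0.1, 2.3]
grip_width: 0.0
```

>>> arm_command([
  [[0,0,-0.001],[0,0,0],0],
  [[0,0,-0.002],[0,0,0],0],
  [[0,0,-0.0025],[0,0,0],0],
  [[0,0,-0.0025],[0,0,0],0],
  [[0,0,-0.0025],[0,0,0],0],
])

```text
clock: 10.35
tcp_pos: [0.4866, 0.0579, 0.061]
orientation: [3.124, -0.336, 0.0]
contact_force: [-2.7, 0.0, 6.2]
grip_width: -0.0001
```

The square key is at its stop at 6.2 N. I'll lift clear.

>>> arm_command([
  [[0,0,0.02],[0,0,0],0],
  [[0,0,0.05],[0,0,0],0],
  [[0,0,0.09],[0,0,0],0],
  [[0,0,0.13],[0,0,0],0],
  [[0,-0.03,0.16],[0,0,0],0],
  [[0,-0.06,0.17],[0,0,0],0],
  [[0,-0.06,0.17],[0,0,0],0],
  [[0,-0.06,0.17],[0,0,0],0],
])

```text
clock: 11.15
tcp_pos: [0.4869, -0.0029, 0.2309]
orientation: [3.123, -0.339, 0.002]
contact_force: [-0.9, 0.8, 0.7]
grip_width: 0.0001
```

Run:
```python
from h import *
for _ in range(3): f=r.grab_frame("side")
a=f[190:320,210:400]
cv2.imwrite("pics/s5.png",cv2.resize(a,None,fx=4,fy=4,interpolation=cv2.INTER_CUBIC))
o=r.get_obs();print(np.round(o["tcp_pos"],4),np.round(o["contact_force"],2),o["clock"])
```

```text
[ 0.4863 -0.0011  0.2302] [-0.11 -0.04  0.11] 11.3
```

View pics/s5.png

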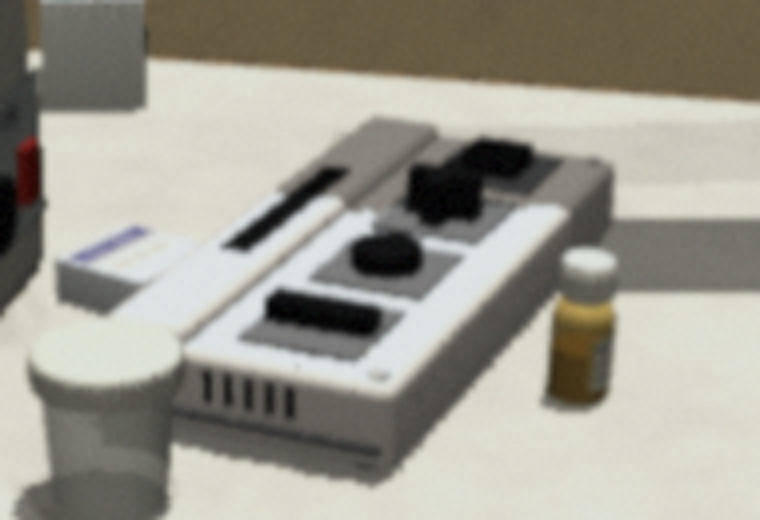

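The bar, round and square keys are down and the cross key (445,190) is up. The cup, bottle and carton are at the same pixels as before, and the arm is clear.

```bash
python3 -c "
from bench import r
print(r.hand_in())"
```

```text
the job is handed in; nothing more can be done
None
```

I pressed the round key, then the bar key, then the square key with the shut fingertips, lifted clear, and handed the job in at about 11.3 s of the 40 s allowed.

- **Keys in:** each key slid at about 2–3 N. The force then rose to about 6.5 N for the round key, 5 N for the bar and 6 N for the square, so each had reached its end stop. No reading I took was over 7 N; the limit is 20 N.
- **Last side view:** it shows those three keys low and the cross key still up. The cup, bottle and carton look unmoved against the earlier side views; I judged this by eye and did not measure it. The arm was clear, with the force reading near zero.
- **Disagreement between measurements:** the wrist camera put the round key about 3 mm further in y than the top camera, because its mask took in part of the key's side. I aimed between the two. No checks failed.

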